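# Inspect a printed gear with a loupe on the printer's bed

### The job

Pull the 3D printer's bed all the way forward to its stop (it has a grip tab at its front), so that the prints come out from under the hot end. Then pick up the loupe by its handle and hold it level over the white printed gear, with the lens centred over the gear at its marked focal distance, 80 mm from the middle of the glass to the gear's top face; finish there, still holding it steady in the gripper. Touch neither the prints nor the printer's tool carriage with its hot end, and leave the other tools on the desk where they lie.

Things in the scene. Friction and masses are not known exactly. Their poses are not given: they have to be found in the camera images.
- printer: Fixed open-frame 3D printer, 380 deep (x) x 390 wide (y) x 440 mm high. Origin on the desk under its centre; its x points from front (robot side) to back, y to the left seen from the robot, z up. Uprights with red brackets stand 65 to 170 mm behind the origin, inner faces at y = +-148 mm, joined by bars at the top. In front of them only the bed stands higher than 70 mm; base 160 mm wide.
- bed (a joint): Bed position in m along the printer's rails: 0 = fully back, 0.14 = fully forward (towards the robot) at its end stop. It starts between 0 and 0.05. Sliding friction about 3 N plus 6 N per m/s; it stays where it is left.
- bed_tab (a point): Point on the bed's tab, 97 mm above the desk; axes as the printer's; moves with the bed, to the printer's -x when pulled out. The tab is a red upright fin 10 mm thick (y), from 20 mm in front of this point to 28 mm behind, 23 mm below to 13 mm above it, free on both sides. The bed's glass, 180 x 180 mm, top 90 mm above the desk, begins 30 mm behind this point.
- gear_top (a point): Centre of the top face of the white printed spur gear (44 mm across the teeth, 12 mm thick, small hub and 8 mm bore), stuck to the bed glass; 102 mm above the desk, axes as the printer's. It lies on the bed's cross centre line, 120 mm behind the tab's point and up to 50 mm to either side, and moves with the bed.
- gear: The same white printed gear; origin in the centre of its underside, on the glass. Stuck to the bed: not to be touched.
- bracket: White printed angle bracket, 32 x 40 mm, 24 mm high, stuck to the bed 56 mm in front of the bed's cross centre line, up to 40 mm to either side. Origin in the centre of its underside. Not to be touched.
- lobe_knob: White printed three-lobed knob, 40 mm across, 14 mm high, stuck to the bed 58 mm behind the bed's cross centre line. Origin in the centre of its underside. Not to be touched.
- carriage: Printer's tool carriage with motor and hot end, 62 mm wide, set up to 70 mm to either side of the printer's middle. Origin on the desk below its mid-plane, level with the printer's origin in x; it fills 15 to 76 mm behind this origin (printer's +x), 136 mm (nozzle) to 261 mm above the desk. Not to be touched.
- loupe: Hand loupe, lying flat on the desk: a round black rim 84 mm across with a 66 mm clear glass, and a straight black handle 20 mm wide; rim and handle are both 14 mm thick. Mass about 0.15 kg. Origin under the lens centre; its z axis (up) is the lens axis, its handle runs along its own -x from 50 to 170 mm from the lens centre (a thinner neck before it).
- loupe_lens (a point): Middle of the loupe's glass, 7 mm above the loupe's underside; axes as the loupe's. Marked focal distance: 80 mm.
- loupe_grip (a point): A point in the middle of the loupe's handle, 85 mm from the lens centre along the loupe's -x, 7 mm above its underside (handle 20 mm wide across y, 14 mm thick); the loupe's centre of mass is 25 mm nearer the lens.
- calipers: Digital calipers lying flat, 235 mm long along x, 83 mm over the jaws, 14 mm high; origin under the middle of the beam. Bystander.
- motor: Small square stepper motor, 42 x 42 x 40 mm, standing with its 22 mm shaft up; origin in the centre of its underside. Bystander.
- cutters: Side cutters with red handles, lying, about 145 mm long and 12 mm high; origin under the joint. Bystander.
- scraper: Print scraper with a steel blade and black handle, 222 mm long, 38 mm wide, lying; origin under its middle. Bystander.
- screw_box: Open grey screw box with four compartments, 85 x 65 x 26 mm; origin in the centre of its underside. Bystander.
Not all that is in view belongs to the job. Leave any red look-alike of the loupe alone.

How it is judged (in metres and radians):
On the way, in this order (a step that is already met when the one before it is completed fails the run):
1. the bed is pulled forward to its stop (value of joint bed above 0.13 m), for 0.2 s.
2. the loupe is picked up, clear of the desk (height (world z) of loupe_lens above 0.05 m and contact force between the fingers and loupe above 1 N), for 0.2 s.
At the end, for the whole second after the job is handed in: Bed within 10 mm of its front stop; middle of the glass 70 to 90 mm above the gear's top face, within 15 mm of its centre seen from above, level within 0.12 rad; held steady by the fingers (under 20 mm/s, 0.2 rad/s), gripped over 55 mm aside of the lens centre, not resting on the printer (value of joint bed above 0.13 m and z of loupe_lens in the frame of gear_top between 0.07 and 0.09 m and horizontal distance between loupe_lens and gear_top below 0.015 m and angle between loupe_lens's own z axis and vertical below 0.12 rad and horizontal distance between the grasp point and loupe_lens above 0.055 m and contact force between the fingers and loupe above 2 N and contact force between loupe and printer below 0.3 N and linear speed of loupe below 0.02 m/s and angular speed of loupe below 0.2 rad/s); the arm keeps its last pose, push and grip.
It fails at once if a print on the bed is touched (over 1 N) (contact force between anything else and gear above 1 N or contact force between anything else and bracket above 1 N or contact force between anything else and lobe_knob above 1 N).
It fails at once if the printer's tool carriage is touched (over 2 N) (contact force between anything else and carriage above 2 N).
It fails at once if another tool on the desk is moved by more than 30 mm (distance of any of calipers, motor, cutters, scraper, screw_box from where it was at the start of the episode above 0.03 m).
It also fails if it takes over 50 s, if anything falls off the work surface, if the arm or the gripper's body presses on something with over 40 N, if the wrist force passes 120 N, or if a joint passes its speed limit or range.

### The arm

A 7-joint arm with a two-finger parallel gripper is mounted at the origin on the work surface. World frame = base frame: x ahead of the robot, y to its left, z up, the work surface at z = 0. Lengths are in mm, angles in rad, forces in N, time in s.
With the tool pointing down it reaches from about 425 to 875 mm from the base axis. Payload 8.4 kg.
Tool frame: the origin (TCP) lies at the centre of the arm's flange, where the gripper is bolted on; the fingertips stand 182 mm ahead of it and the grasp point (between the pads) lies 164 mm ahead of it (bot.finger_overhang is the distance from the TCP to the fingertips, in mm); z points along the fingers, y is the line along which they close (so a half turn about z gives the same grasp; the last joint's range is limited). The gripper opens to 87 mm and grips with 3 to 60 N. Pads are 19 mm wide; open, the fingers measure 117 mm over their backs; the gripper's body (75 mm by 190 mm) begins 51 mm behind the grasp point.
Start: joints at [-1.256, 0.333, 0.04, 1.465, -0.013, 1.343, -0.059], TCP at [261.361, 595.117, 404.746] pointing down, gripper open.
Joint ranges: [-2.58, 2.58], [-0.38, 2.09], [-1.3, 1.39], [0.25, 2.4], [-1.5, 4.64], [0.08, 2.09], [-2.65, 2.65]. Speed limits (rad/s): [2.22, 2.22, 2.79, 2.79, 3.14, 3.14, 3.14].

### API

Orientations are given as a rotation vector (axis times angle).
In Python, from station import status, snapshot, get_calibration, bot gives the robot as it stands. The module is installed in compiled form; this text tells all that it offers.
- The arm moves only by the tool servo_tool, never from a script. Its argument "motion" is one flat list of numbers, 7 for each row, row after row: the shift along the tool's x, y, z in units of 60 mm (1.0 is 60 mm), then the turn, a rotation vector about the tool's x, y, z in units of 10 degrees (1.0 is 10 degrees), then the finger opening in mm, from 0 to 87. A call has 1 to 12 rows; each row shifts and turns the commanded pose from where the row before left it, along the tool's axes as they then stand; what a row does not reach is not made up. A row lasts 1/8 s, in which the tool goes at most 62.5 mm and 10.7 degrees, less where a joint would pass 70% of its speed; a pose out of reach is approached as far as the arm can. A call is refused whole if a number of a shift passes 1 or a number of a turn 1, either way. A call with a gripper value outside its range is refused whole. The fingers move at their own pace and stop on an object; "squeeze" is the grip in N (left out, the last holds). Time passes only in rows, so rows that do not move let the fingers close. It gives the time, the measured TCP pose, the force, the opening and the grip force at its end, in the units of the state.
- status.get_state(): the state, without advancing time (a new reading comes with each control period).
- snapshot(name): name is "side" or "top" or "wrist"; returns (picture, depth): 480x640x3 uint8, blue, green, red; 480x640 float32, mm along the optical axis (not along the pixel's ray), 0 where there is no reading.
- get_calibration(name): a dict with "vertical_fov" (degrees; the focal length in pixels is half the picture's height over the tangent of half this angle, whatever the lens; pixels are square), "cx", "cy" (the principal point, pixels), "R" (3x3) and "t" (3): a world point X has camera coordinates R X + t; the wrist camera has in their place "mount" (4x4, takes a point from camera to tool coordinates, whose origin is the TCP and whose axes are the flange's). Camera axes: x right, y down, z forward; pixel columns grow to the right and rows downward; lengths in mm; the calibration is good to about 2 mm. A picture is of the moment at which its call begins: read the wrist's pose just before it. get_calibration takes no time and is no camera call.
- bot.hand_in(): hands the job in; it is judged then, once.
The state is a dict: "clock": time; "qpos": joint angles; "dq": joint speeds; "joint_torque": joint torques, N m; "tcp_pos": TCP position; "eef_rot": TCP orientation; "ft_force": force on the tool from outside, world axes, zero at the start; "wrist_torque": the same for the moment, N m; "finger_gap": opening from 0.0 (shut) to 1.0 (fully open); "grasp_force": force on a finger pad.
Only numpy, scipy, OpenCV 4.12 (cv2) and the standard library are available. Lean on these libraries where they do the work, as an engineer would, in place of code of your own. Each camera call takes 0.05 s, during which the arm holds its last target. There are 200 camera calls.

## Working session

There is one attempt and no reset: what is moved stays moved. The work goes in short steps, Python scripts to look and compute and a tool call to move; the robot and the scene stay as the last step left them, time stands still between calls to the robot, and variables do not carry over. Pictures are saved under pics/ and viewed, at most 10 in all, crops included, and the job is handed in when it is done.

Besides the shell and the picture viewer there is one more tool, called after "Emit:" as name(argument=value, ...) on one line, values as JSON. servo_tool: Moves the arm, as the interface text tells. Its arguments: {"type":"object","properties":{"motion":{"type":"array","items":{"type":"number"}},"squeeze":{"type":"number"}},"required":["motion"]}

```bash
mkdir -p pics
cat > h.py <<'E'
import numpy as np, cv2
from station import status, snapshot, get_calibration, bot
from scipy.spatial.transform import Rotation as Ro
def cal(n):
    c=get_calibration(n); f=240/np.tan(np.radians(c["vertical_fov"])/2); return c,f
def world(n,u,v,d,st=None):
    c,f=cal(n); p=np.array([(u-c["cx"])*d/f,(v-c["cy"])*d/f,d])
    if "mount" in c:
        q=(np.array(c["mount"])@np.append(p,1))[:3]
        return Ro.from_rotvec(st["eef_rot"]).apply(q)+np.array(st["tcp_pos"])
    return np.array(c["R"]).T@(p-np.array(c["t"]))
def atz(n,u,v,z,st=None):
    a=world(n,u,v,0,st);b=world(n,u,v,1000,st); return a+(b-a)*(z-a[2])/(b[2]-a[2])
E
python3 - <<'E'
from h import *
s=status.get_state(); print(s)
for n in("side","top"):
    im,d=snapshot(n); cv2.imwrite(f"pics/{n}0.png",im); np.savez(f"{n}0.npz",im=im,d=d); print(n,get_calibration(n))
print(get_calibration("wrist"))
E
```

```text
{'clock': 0.0, 'qpos': array([-1.25619175,  0.33394413,  0.03983321,  1.46626412, -0.01340262,
        1.34329982, -0.05848981]), 'dq': array([ 0.0004943 , -0.0004682 , -0.00124091,  0.00037174,  0.00157849,
        0.00036902, -0.00064154]), 'joint_torque': array([-6.38375514e-04, -6.56377101e+01,  1.33501042e+00, -4.03806531e+01,
       -5.98500925e-02,  4.46981960e-02,  1.72289092e-04]), 'tcp_pos': array([261.28114356, 594.98956397, 403.8404888 ]), 'eef_rot': array([-6.45277477e-01, -3.07435969e+00,  2.56314538e-03]), 'ft_force': array([-0.50165819, -0.37158918, -0.240654  ]), 'wrist_torque': array([-0.02220473,  0.01567112, -0.00969649]), 'grasp_force': 0.0, 'finger_gap': 1.0028056745886864}
side {'vertical_fov': 53.85182845255961, 'cx': 318.8320323427344, 'cy': 239.4483450914142, 'R': array([[ 0.98466445, -0.17427718,  0.00796147],
       [-0.09603157, -0.57954679, -0.80926106],
       [ 0.14564978,  0.79608604, -0.58739523]]), 't': array([-494.33752415,  126.34577571,  975.45545573])}
top {'vertical_fov': 49.083938270023275, 'cx': 329.65750409775865, 'cy': 233.2114339523586, 'R': array([[-0.02715062, -0.99959686,  0.00830427],
       [-0.99527486,  0.02625663, -0.09348019],
       [ 0.09322447, -0.01080307, -0.99558651]]), 't': array([  30.49933109,  539.14079698, 1228.38579645])}
{'vertical_fov': 66.13607422809366, 'cx': 319.6086170978351, 'cy': 236.41601846887164, 'mount': array([[ 1.40670333e-03, -9.60152595e-01, -2.79472746e-01,
         7.63603560e+01],
       [ 9.99998952e-01,  1.25527472e-03,  7.20809374e-04,
         3.42524463e-01],
       [-3.41271916e-04, -2.79473467e-01,  9.60153355e-01,
         2.16863533e+01],
       [ 0.00000000e+00,  0.00000000e+00,  0.00000000e+00,
         1.00000000e+00]])}
```

View pics/top0.png

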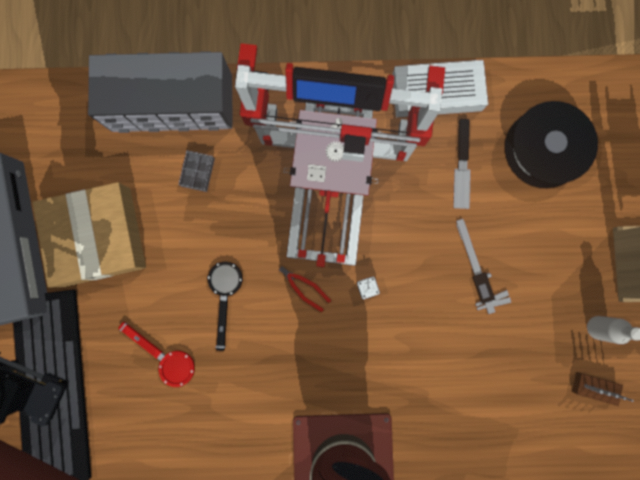

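View pics/side0.png

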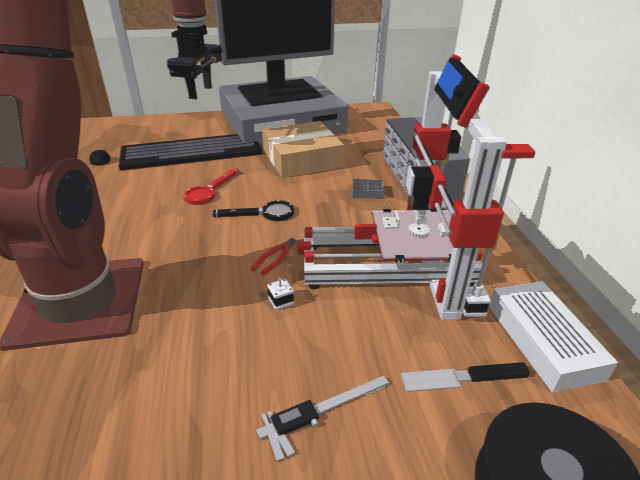

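Top view: black loupe has its lens at (225,278) and handle down to (221,348). The red look-alike is at (177,368). The bed's glass is around (333,155), gear (336,150), bracket (316,173), tab about (329,200). Other red things that aren't the tab: the cutters (305,288) and the printer's front feet (322,260). I'll check my choices in one close crop.

Run:
```python
from h import *
im=np.load("top0.npz")["im"]
a=cv2.resize(im[110:270,280:380],None,fx=3.75,fy=3.75,interpolation=cv2.INTER_CUBIC)
b=cv2.resize(im[250:360,190:260],None,fx=5,fy=5,interpolation=cv2.INTER_CUBIC)
o=np.zeros((600,375+350+5,3),np.uint8);o[:,:375]=a;o[:550,380:]=b
cv2.imwrite("pics/crop0.png",o)
```

```text
(no output)
```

View pics/crop0.png

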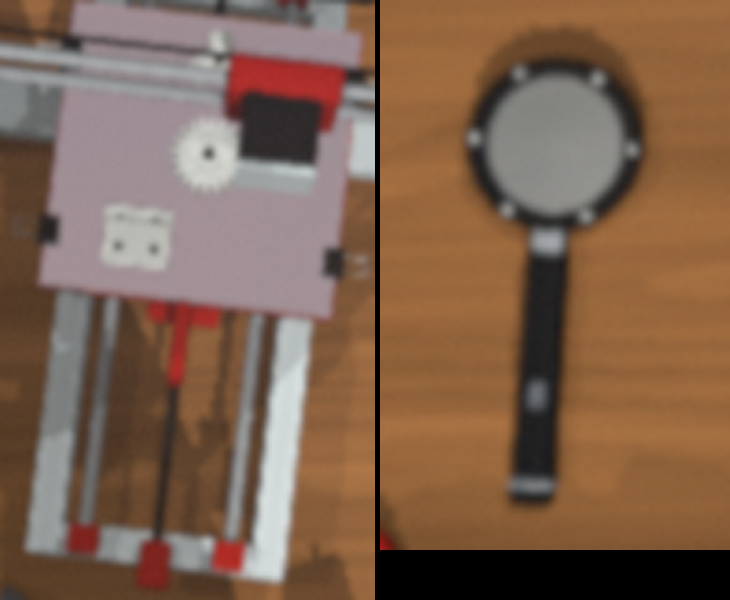

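The crop confirms both. The tab fin runs from (175,386) at the tip to (184,305), the gear is at (208,153), the glass front corners are (40,284) and (331,318), and the loupe lens is at (556,143) with its handle end at (532,502).

Run:
```python
from h import *
np.set_printoptions(precision=1,suppress=True)
z=np.load("top0.npz");d=z["d"]
A=lambda u,v:(280+u/3.75,110+v/3.75)
B=lambda u,v:(190+(u-380)/5,250+v/5)
for n,p,h in [("tabtip",A(175,386),110),("tabrear",A(184,305),110),("gear",A(208,153),102),("FL",A(40,284),90),("FR",A(331,318),90),("BL",A(75,5),90),("frontL",A(83,540),40),("lens",B(556,143),10),("hend",B(532,502),14),("hstart",B(547,240),14)]:
    u,v=p; dd=d[int(round(v)),int(round(u))]
    print(n,np.array(p),atz("top",u,v,h),world("top",u,v,dd))
```

```text
tabtip [326.7 212.9] [577.4  22.4 110. ] [584.5  22.1  56.3]
tabrear [329.1 191.3] [626.   15.7 110. ] [625.4  15.8 113.7]
gear [335.5 150.8] [720.2  -1.4 102. ] [720.2  -1.4 101.8]
FL [290.7 185.7] [644.7 102.6  90. ] [646.  103.1  83. ]
FR [368.3 194.8] [619.2 -73.5  90. ] [634.1 -81.4   0. ]
BL [300.  111.3] [818.2  77.6  90. ] [817.6  77.5  91.6]
frontL [302.1 254. ] [491.1  82.1  40. ] [489.4  80.8  70.4]
lens [225.2 278.6] [438.8 268.5  10. ] [438.8 268.1  11.8]
hend [220.4 350.4] [270.8 280.4  14. ] [270.7 280.5  13.7]
hstart [223.4 298. ] [393.  272.4  14. ] [392.9 273.1  10.4]
```

Emit:
servo_tool(motion=[0,0,0,0,0,-0.78,60,0,0,0,0,0,-0.78,60,-0.5,-0.62,0,0,0,0,60,-0.5,-0.62,0,0,0,0,60,-0.5,-0.62,0,0,0,0,60,-0.5,-0.62,0,0,0,0,60,-0.5,-0.62,0,0,0,0,60,-0.5,-0.62,0,0,0,0,60,-0.5,-0.62,0,0,0,0,60,-0.5,-0.62,0,0,0,0,60,-0.5,-0.62,0,0,0,0,60,-0.5,-0.62,0,0,0,0,60], squeeze=25)

```text
clock: 1.6
tcp_pos: [506.3, 183.0, 404.6]
eef_rot: [-0.222, -3.133, 0.0]
ft_force: [-0.1, -0.3, -0.1]
finger_gap: 0.688
grasp_force: 0.0
```

Emit:
servo_tool(motion=[-0.5,-0.62,0,0,0,0,60,-0.5,-0.62,0,0,0,0,60,-0.48,-0.62,0.3,0,0,0,60,-0.44,-0.62,0.4,0,0,0,60,0,0,0,0,0,0,60,0,0,0,0,0,0,60])

```text
clock: 2.35
tcp_pos: [598.8, 21.4, 362.5]
eef_rot: [-0.222, -3.133, -0.0]
ft_force: [0.2, 1.6, 0.3]
finger_gap: 0.69
grasp_force: 0.0
```

```bash
cat >> h.py <<'E'
np.set_printoptions(precision=3,suppress=True)
def plan(pos,ydeg=None):
    s=status.get_state();R=Ro.from_rotvec(s["eef_rot"]);m=R.as_matrix()
    t=0
    if ydeg is not None:
        t=(ydeg-np.degrees(np.arctan2(m[1,1],m[0,1]))+90)%180-90
    print("clock",s["clock"],"tcp",s["tcp_pos"],"zaxis",m[:,2],"yaw y",np.degrees(np.arctan2(m[1,1],m[0,1])),"F",s["ft_force"],"gap",s["finger_gap"]*87,"gf",s["grasp_force"])
    R2=Ro.from_euler("z",t,degrees=True)*R
    print("turn z units",-t/10,"shift units after turn",R2.inv().apply(np.array(pos)-s["tcp_pos"])/60)
E
python3 - <<'E'
from h import *
plan([599,19,262],81.8)
s=status.get_state()
im,d=snapshot("wrist");cv2.imwrite("pics/w1.png",im);np.savez("w1.npz",d=d,im=im,p=s["tcp_pos"],r=s["eef_rot"])
E
```

```text
clock 2.35 tcp [598.83   21.354 362.46 ] zaxis [-0.001  0.    -1.   ] yaw y 81.88951822493982 F [0.167 1.571 0.251] gap 60.05519151047583 gf 0.0
turn z units 0.00895182249398232 shift units after turn [-0.01  -0.038  1.674]
```

View pics/w1.png

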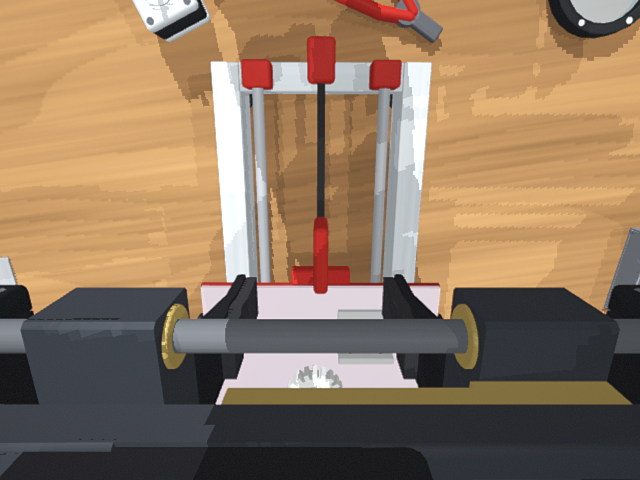

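The wrist picture shows the red fin from its tip at (320,219) to its rear at (320,290). It is centred between the open fingers, with the gear at (316,378) and the printer's front end at the top.

Run:
```python
from h import *
z=np.load("w1.npz");st={"tcp_pos":z["p"],"eef_rot":z["r"]}
for u,v in((320,222),(320,255),(320,285),(315,370)):
    print(u,v,world("wrist",u,v,z["d"][v,u],st),atz("wrist",u,v,110,st))
```

```text
320 222 [584.321  24.115  92.926] [580.121  24.683 110.   ]
320 255 [603.199  21.438 107.624] [602.385  21.549 110.   ]
320 285 [624.35   18.459 108.434] [623.669  18.553 110.   ]
315 370 [700.71    3.802  94.525] [689.566   5.597 110.   ]
```

Emit:
servo_tool(motion=[0,0,0.55,0,0,0,60,0,0,0.55,0,0,0,60,0,0,0.57,0,0,0,60,0,0,0,0,0,0,0,0,0,0,0,0,0,0,0,0,0,0,0,0,0,0,0,0,0,0,0,0,0,0,0,0,0,0,0], squeeze=25)

```text
clock: 3.4
tcp_pos: [599.0, 21.0, 263.1]
eef_rot: [0.222, 3.133, 0.0]
ft_force: [0.7, -0.2, -0.3]
finger_gap: 0.207
grasp_force: 0.0
```

Emit:
servo_tool(motion=[0,0,0,0,0,0,0,0,0,0,0,0,0,0,0.1,0,0,0,0,0,0,0.2,0,0,0,0,0,0,0.2,0,0,0,0,0,0,0.2,0,0,0,0,0,0,0.2,0,0,0,0,0,0,0.2,0,0,0,0,0,0,0,0,0,0,0,0,0])

```text
clock: 4.53
tcp_pos: [532.9, 31.2, 262.8]
eef_rot: [-0.221, -3.133, -0.002]
ft_force: [-2.3, 5.9, 2.8]
finger_gap: 0.115
grasp_force: 25.0
```

Emit:
servo_tool(motion=[0.15,0,0,0,0,0,0,0.15,0,0,0,0,0,0,0.1,0,0,0,0,0,0,0,0,0,0,0,0,0])

```text
clock: 5.03
tcp_pos: [509.5, 34.6, 262.8]
eef_rot: [0.221, 3.134, 0.002]
ft_force: [-0.4, 5.7, 1.5]
finger_gap: 0.109
grasp_force: 25.0
```

Emit:
servo_tool(motion=[0.1,0,0,0,0,0,0,0.1,0,0,0,0,0,0,0,0,0,0,0,0,0])

```text
clock: 5.4
tcp_pos: [497.8, 36.3, 262.8]
eef_rot: [0.221, 3.133, 0.002]
ft_force: [-0.2, 5.4, 0.4]
finger_gap: 0.114
grasp_force: 25.0
```

Emit:
servo_tool(motion=[0.1,0,0,0,0,0,0,0.1,0,0,0,0,0,0,0,0,0,0,0,0,0])

```text
clock: 5.78
tcp_pos: [485.9, 38.0, 262.7]
eef_rot: [0.221, 3.133, 0.002]
ft_force: [-0.5, 6.4, 0.8]
finger_gap: 0.115
grasp_force: 25.0
```

Emit:
servo_tool(motion=[0.1,0,0,0,0,0,0,0.1,0,0,0,0,0,0,0,0,0,0,0,0,0])

```text
clock: 6.15
tcp_pos: [474.0, 39.7, 262.8]
eef_rot: [0.221, 3.133, 0.002]
ft_force: [-0.3, 5.5, 0.9]
finger_gap: 0.114
grasp_force: 25.0
```

Emit:
servo_tool(motion=[0.1,0,0,0,0,0,0,0.05,0,0,0,0,0,0,0,0,0,0,0,0,0])

```text
clock: 6.52
tcp_pos: [468.2, 40.4, 263.3]
eef_rot: [0.221, 3.123, 0.002]
ft_force: [24.2, 4.5, -20.9]
finger_gap: 0.113
grasp_force: 25.0
```

Emit:
servo_tool(motion=[0.08,0,0,0,0,0,0,0,0,0,0,0,0,0,0,0,0,0,0,0,0])

```text
clock: 6.9
tcp_pos: [464.7, 40.9, 264.2]
eef_rot: [0.221, 3.12, 0.003]
ft_force: [27.3, 1.9, -18.7]
finger_gap: 0.119
grasp_force: 25.0
```

Emit:
servo_tool(motion=[0,0,0,0,0,0,60,0,0,0,0,0,0,60,0,0,0,0,0,0,60,0,0,0,0,0,0,60,0,0,-0.6,0,0,0,60,0,0,-0.8,0,0,0,60,0,0,-0.6,0,0,0,60,0,0.9,0,0,0,0,60,0,0.9,0,0,0,0,60,0,0.9,0,0,0,0,60,0,0,0,0,0,0,60])

```text
clock: 8.28
tcp_pos: [482.7, 205.4, 381.9]
eef_rot: [-0.212, -3.134, -0.0]
ft_force: [-0.8, -0.4, -0.3]
finger_gap: 0.691
grasp_force: 0.0
```

Run:
```python
from h import *
plan([364,274,400],85.9)
im,d=snapshot("top");np.savez("top1.npz",im=im,d=d)
a=cv2.resize(im[110:270,280:380],None,fx=3.75,fy=3.75,interpolation=cv2.INTER_CUBIC)
cv2.imwrite("pics/crop1.png",a)
```

```text
clock 8.275 tcp [482.713 205.44  381.93 ] zaxis [-0.001  0.    -1.   ] yaw y 82.25964265833669 F [-0.823 -0.424 -0.331] gap 60.128587588525946 gf 0.0
turn z units -0.3640357341663318 shift units after turn [ 2.055  0.998 -0.299]
```

View pics/crop1.png

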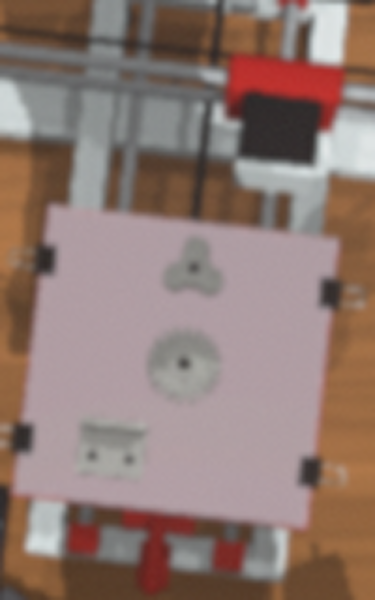

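The bed is now forward: gear centre at crop (184,364), glass corners (15,493), (308,527), (340,240) and (49,206). The carriage is well behind it.

Run:
```python
from h import *
z=np.load("top1.npz");d=z["d"]
A=lambda u,v:(280+u/3.75,110+v/3.75)
for n,p,h in [("gear",A(184,364),102),("FL",A(15,493),90),("FR",A(308,527),90),("BR",A(340,240),90),("BL",A(49,206),90),("tabtip",A(153,590),110),("carr",A(265,185),200)]:
    u,v=p; print(n,atz("top",u,v,h),world("top",u,v,d[int(round(v)),int(round(u))]))
```

```text
gear [591.623  16.619 102.   ] [591.812  16.604 100.689]
FL [517.708 120.24   90.   ] [517.364 119.911  94.293]
FR [492.538 -55.384  90.   ] [497.767 -61.766   1.161]
BR [667.153 -80.67   90.   ] [686.168 -89.255  -2.107]
BL [692.71   96.179  90.   ] [692.84   96.21   89.433]
tabtip [456.657  38.595 110.   ] [456.566  38.571 113.137]
carr [676.435 -29.892 200.   ] [668.837 -28.109 232.164]
```

Emit:
servo_tool(motion=[0.5,0.25,0,0,0,-0.36,60,0.5,0.25,0,0,0,0,60,0.5,0.25,0.2,0,0,0,60,0.55,0.25,0.3,0,0,0,60,0,0,0,0,0,0,60,0,0,0,0,0,0,60])

```text
clock: 9.07
tcp_pos: [366.8, 271.5, 353.0]
eef_rot: [0.124, 3.139, 0.0]
ft_force: [0.3, 0.3, -0.6]
finger_gap: 0.689
grasp_force: 0.0
```

Run:
```python
from h import *
plan([364,274,171],85.9)
s=status.get_state()
im,d=snapshot("wrist");cv2.imwrite("pics/w2.png",im);np.savez("w2.npz",d=d,im=im,p=s["tcp_pos"],r=s["eef_rot"])
```

```text
clock 9.075 tcp [366.754 271.534 352.984] zaxis [ 0.001  0.    -1.   ] yaw y 85.48050176856944 F [ 0.321  0.309 -0.553] gap 59.982689870089956 gf 0.0
turn z units -0.04194982314305662 shift units after turn [0.051 0.037 3.033]
```

View pics/w2.png

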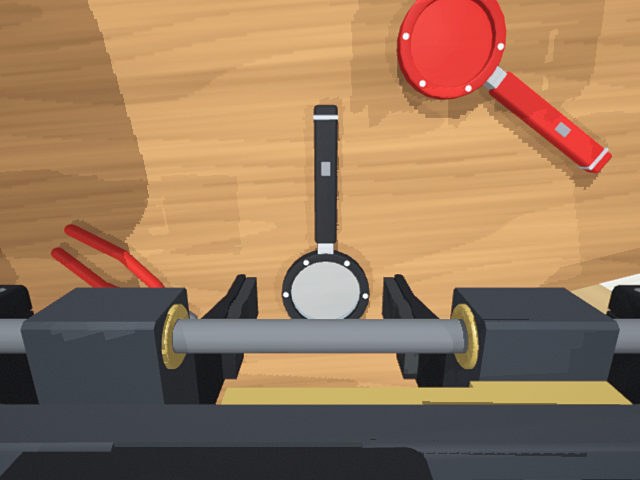

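The wrist view shows the black handle from its end at (325,106) to (326,243), with the lens at about (326,292). The red look-alike at (452,45) is clear of the gripper. The cutters at lower left are outside the fingers' sweep.

Run:
```python
from h import *
z=np.load("w2.npz");st={"tcp_pos":z["p"],"eef_rot":z["r"]}
for u,v,h in((325.5,106,14),(325.5,200,14),(326,240,14),(326,292,7),(284,292,14),(368,292,14)):
    print(u,v,world("wrist",u,v,z["d"][int(v),int(u)],st),atz("wrist",u,v,h,st))
```

```text
325.5 106 [273.274 284.124  12.183] [273.374 284.087  14.   ]
325.5 200 [350.975 278.451  11.563] [350.516 278.446  14.   ]
326 240 [387.407 276.23   12.227] [386.87  276.239  14.   ]
326 292 [440.467 272.443   7.991] [440.926 272.427   7.   ]
284 292 [435.169 233.105  12.802] [434.626 233.273  14.   ]
368 292 [442.165 312.139  10.988] [440.741 311.816  14.   ]
```

Emit:
servo_tool(motion=[0,0.09,0.5,0,0,-0.05,60,0,0,0.8,0,0,0,60,0,0,0.8,0,0,0,60,0,0,0.45,0,0,0,60,0,0,0.2,0,0,0,60,0,0,0,0,0,0,60])

```text
clock: 9.88
tcp_pos: [367.5, 277.4, 187.6]
eef_rot: [-0.111, -3.139, 0.001]
ft_force: [-0.4, -0.4, 0.1]
finger_gap: 0.694
grasp_force: 0.0
```

Emit:
servo_tool(motion=[0,0,0.05,0,0,0,60,0,0,0,0,0,0,0,0,0,0,0,0,0,0,0,0,0,0,0,0,0,0,0,0,0,0,0,0,0,0,0,0,0,0,0,0,0,0,0,0,0,0], squeeze=40)

```text
clock: 10.75
tcp_pos: [367.0, 277.6, 184.6]
eef_rot: [-0.11, -3.14, 0.0]
ft_force: [-1.4, -0.3, 2.1]
finger_gap: 0.227
grasp_force: 40.0
```

Emit:
servo_tool(motion=[0,0,-0.1,0,0,0,0,0,0,-0.3,0,0,0,0,0,0,-0.4,0,0,0,0,0,0,-0.4,0,0,0,0,0,0,-0.4,0,0,0,0,0,0,-0.4,0,0,0,0,0,0,-0.4,0,0,0,0,0,0,-0.4,0,0,0,0,0,0,-0.4,0,0,0,0,0,0,-0.2,0,0,0,0,0,0,0,0,0,0,0,0,0,0,0,0,0,0])

```text
clock: 12.25
tcp_pos: [366.8, 277.5, 387.6]
eef_rot: [-0.11, -3.139, 0.002]
ft_force: [0.1, -0.1, -0.9]
finger_gap: 0.225
grasp_force: 40.0
```

Run:
```python
from h import *
plan([592-74,16.6+10.6,362],81.8)
s=status.get_state()
im,d=snapshot("wrist");cv2.imwrite("pics/w3.png",im);np.savez("w3.npz",d=d,im=im,p=s["tcp_pos"],r=s["eef_rot"])
```

```text
clock 12.25 tcp [366.839 277.544 387.586] zaxis [-0.001 -0.001 -1.   ] yaw y 85.99299976969395 F [ 0.09  -0.126 -0.859] gap 19.56648458502664 gf 39.98782396316528
turn z units 0.4192999769693955 shift units after turn [-3.089 -3.77   0.428]
```

View pics/w3.png

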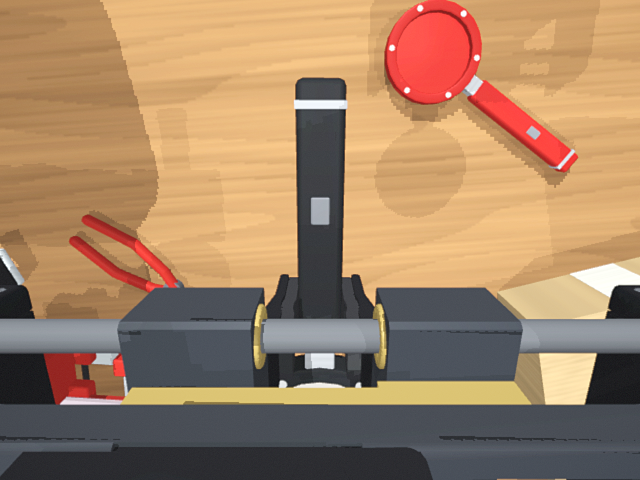

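The loupe is held by its handle, which runs up to its end at (321,79) with the surface visible down to about (319,275). From this I can work out its pitch and the lens offset.

Run:
```python
from h import *
z=np.load("w3.npz");st={"tcp_pos":z["p"],"eef_rot":z["r"]};R=Ro.from_rotvec(z["r"])
P=[]
for v in range(115,265,8):
    for u in(306,312,330,336):
        P.append(R.inv().apply(world("wrist",u,v,z["d"][v,u],st)-z["p"]))
P=np.array(P);print(P[::12]);A=np.c_[P[:,:2],np.ones(len(P))]
c,*_=np.linalg.lstsq(A,P[:,2],rcond=None);print("top plane z=",c,"res",np.std(A@c-P[:,2]))
for u,v in((321,82),(321,90)):print(R.inv().apply(world("wrist",u,v,z["d"][v,u],st)-z["p"]))
for u,v in((297,120),(346,120),(297,260),(340,260)):
  e=R.inv().apply(world("wrist",u,v,z["d"][v,321],st)-z["p"]);print(u,v,e)
```

```text
[[ 81.503  -5.022 172.295]
 [ 72.478  -5.119 172.771]
 [ 63.107  -5.205 172.828]
 [ 53.353  -5.302 173.114]
 [ 43.559  -5.341 171.751]
 [ 33.206  -5.43  171.661]
 [ 22.58   -5.511 171.25 ]]
top plane z= [ -0.001   0.002 172.186] res 0.5601106326838766
[ 93.336   0.771 171.676]
[ 90.632   0.782 172.907]
297 120 [ 79.629  -8.502 171.539]
346 120 [ 79.655  10.498 171.534]
297 260 [ 21.8    -9.447 172.13 ]
340 260 [ 21.826   9.179 172.125]
```

Emit:
servo_tool(motion=[0,0,0,0,0,0.2,0,0,0,0,0,0,0.2,0,-0.2,-0.25,0,0,0,0,0,-0.35,-0.43,0,0,0,0,0,-0.35,-0.43,0,0,0,0,0,-0.35,-0.43,0,0,0,0,0,-0.35,-0.43,0,0,0,0,0,-0.35,-0.43,0,0,0,0,0,-0.35,-0.43,0,0,0,0,0,-0.35,-0.43,0,0,0,0,0,-0.3,-0.35,0,0,0,0,0,-0.14,-0.15,0,0,0,0,0])

```text
clock: 13.8
tcp_pos: [519.7, 27.1, 388.4]
eef_rot: [-0.224, -3.133, 0.001]
ft_force: [-0.9, 1.2, -1.7]
finger_gap: 0.224
grasp_force: 40.0
```

Emit:
servo_tool(motion=[0,0,0.15,0,0,0,0,0,0,0.2,0,0,0,0,0,0,0.1,0,0,0,0,0,0,0,0,0,0,0,0,0,0,0,0,0,0])

```text
clock: 14.42
tcp_pos: [519.2, 28.7, 361.8]
eef_rot: [0.219, 3.134, 0.0]
ft_force: [0.1, -0.5, -1.2]
finger_gap: 0.229
grasp_force: 40.0
```

Run:
```python
from h import *
plan([518,28,360.2],82)
im,d=snapshot("top");np.savez("top2.npz",im=im,d=d)
im2,d2=snapshot("side");np.savez("side2.npz",im=im2,d=d2)
a=cv2.resize(im[130:270,270:390],None,fx=3.3,fy=3.3,interpolation=cv2.INTER_CUBIC)
b=cv2.resize(im2[130:300,280:460],None,fx=2.2,fy=2.2,interpolation=cv2.INTER_CUBIC)
o=np.zeros((462,396+396,3),np.uint8);o[:a.shape[0],:396]=a;o[:b.shape[0],396:396+b.shape[1]]=b
cv2.imwrite("pics/fin.png",o)
```

```text
clock 14.425 tcp [519.228  28.687 361.826] zaxis [ 0.  0. -1.] yaw y 82.00802130301342 F [ 0.135 -0.456 -1.244] gap 19.880260178186774 gf 39.98797595500946
turn z units 0.0008021303013421744 shift units after turn [ 0.019 -0.014  0.027]
```

View pics/fin.png

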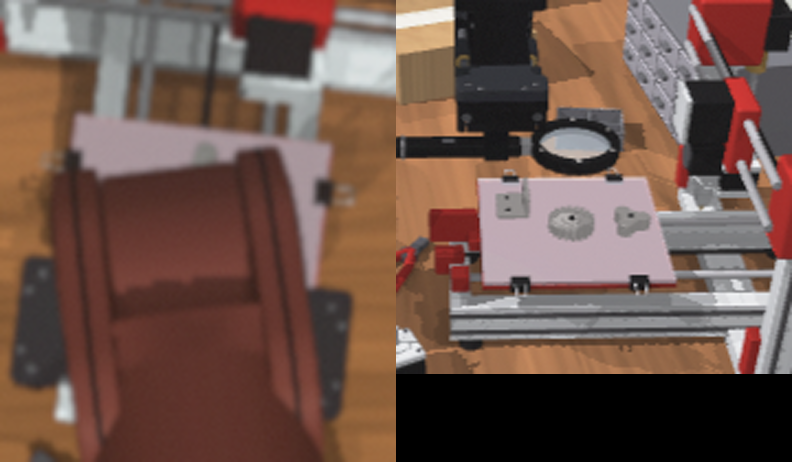

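The side view shows the loupe level above the bed, with the lens centre at crop (576,146) and the gear centre at (571,219). The arm hides the lens from the top camera, so I'll check the lens against the gear in the side view.

Run:
```python
from h import *
d=np.load("side2.npz")["d"]
C=lambda u,v:(280+(u-396)/2.2,130+v/2.2)
for n,p,h in [("lens",C(576,146),184),("gear",C(571,219),102),("FL",C(478,178),90),("FR",C(489,284),90),("BR",C(677,284),90),("BL",C(644,178),90)]:
    u,v=p;print(n,p,atz("side",u,v,h),world("side",u,v,d[int(round(v)),int(round(u))]))
R=np.array(cal("side")[0]["R"]);t=np.array(cal("side")[0]["t"]);c,f=cal("side")
P=[]
for v in range(183,212):
  for u in range(338,388):
    w=world("side",u,v,d[v,u])
    if 165<w[2]<205 and d[v,u]>0: P.append(w)
P=np.array(P);print(len(P),P.min(0),P.max(0),P.mean(0),np.linalg.lstsq(np.c_[P[:,:2],np.ones(len(P))],P[:,2],rcond=None)[0])
```

```text
lens (361.8181818181818, 196.36363636363637) [592.363  14.81  184.   ] [591.916  13.284 184.939]
gear (359.5454545454545, 229.54545454545453) [592.339  14.058 102.   ] [ 356.815 -789.475  679.16 ]
FL (317.27272727272725, 210.9090909090909) [518.944 120.352  90.   ] [519.812 125.222  86.846]
FR (322.27272727272725, 259.0909090909091) [498.017 -58.238  90.   ] [498.938 -53.467  86.156]
BR (407.72727272727275, 259.0909090909091) [667.683 -86.51   90.   ] [716.713  24.361  -2.922]
BL (392.72727272727275, 210.9090909090909) [691.743  91.989  90.   ] [693.339  96.188  87.193]
887 [543.571 -25.661 174.604] [631.934  61.297 192.22 ] [588.758  13.191 185.331] [  0.01    0.025 179.29 ]
```

Emit:
servo_tool(motion=[0,0,0.03,0,0,0,0,0,0,0,0,0,0,0,0,0,0,0,0,0,0,0,0,0,0,0,0,0,0,0,0,0,0,0,0])

```text
clock: 15.15
tcp_pos: [519.2, 28.5, 359.8]
eef_rot: [-0.219, -3.134, 0.0]
ft_force: [-0.1, -0.2, -2.6]
finger_gap: 0.224
grasp_force: 40.0
```

```bash
python3 -c "
from h import *
plan([518,28,360.2],82)
print(bot.hand_in())"
```

```text
clock 15.15 tcp [519.213  28.464 359.769] zaxis [-0. -0. -1.] yaw y 81.99018730161248 F [-0.144 -0.208 -2.614] gap 19.493126744331512 gf 39.98815655708313
turn z units -0.0009812698387520412 shift units after turn [ 0.019 -0.01  -0.007]
the job is handed in; nothing more can be done
None
```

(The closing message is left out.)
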